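# Swing the milk pan's handle inward on a shop's hob

### The arm

A 6-joint arm with a two-finger parallel gripper is mounted at the origin on the work surface. World frame = base frame: x ahead of the robot, y to its left, z up, the work surface at z = 0. Lengths are in mm, angles in rad, forces in N, time in s.
With the tool pointing down it reaches from about 400 to 925 mm from the base axis. Payload 12.5 kg.
Tool frame: the origin (TCP) lies at the very end of the fingers, on their centre line; the grasp point (between the pads) lies 19 mm behind it; x points along the fingers, y is the direction in which the jaws open and shut, and the axes are right-handed (so a half turn about x gives the same grasp; the last joint's range is limited). The gripper opens to 95 mm and grips with 3 to 60 N. Pads are 20 mm wide; open, the fingers measure 119 mm over their backs; the gripper's body (75 mm by 180 mm) begins 59 mm behind the grasp point.
Start: joints at [1.173, 0.491, 1.559, -0, 1.092, -0.106], TCP at [179.781, 598.603, 214.661] pointing down, gripper open.
Joint ranges: [-3.1, 3.1], [-0.84, 2.19], [0.05, 2.79], [-1.13, 4.28], [0.06, 2.93], [-2.69, 2.69]. Speed limits (rad/s): [2.22, 2.22, 2.79, 3.14, 3.14, 3.14].

### API

Orientations are given as [roll, pitch, yaw] about the fixed x, y, z axes, in that order (R = Rz(yaw) Ry(pitch) Rx(roll)).
In Python, from workcell import manip, optics gives the robot as it stands.
- The arm moves only by the shell command python3 -m handwheel 'ROWS' [FORCE]. ROWS is JSON, a list of rows, each a list of 7 numbers: the shift along the tool's x, y, z scaled (see below), then the turn, a rotation vector about the tool's x, y, z scaled (see below), then the opening, from 0 (shut) to 1 (fully open). A call has 1 to 8 rows; each row is the pose to reach, as a shift and turn from the pose commanded when the call began, along the tool's axes at that moment; what a row does not reach only later rows make up. The controller multiplies each number of a shift by 1000 mm and each number of a turn by 45 degrees. A row lasts 1/10 s, in which the tool goes at most 50 mm and 8.59 degrees, less where a joint would pass 70% of its speed; a pose out of reach is approached as far as the arm can. A call with a number of a shift or a turn outside -1 to 1 is refused whole. A call with a gripper value outside its range is refused whole. The fingers move at their own pace and stop on an object; FORCE is the grip in N (left out, the last holds). Time passes only in rows, so rows that repeat a pose let the fingers close. It gives the time, the measured TCP pose, the force and the opening at its end, in the units of the state.
- manip.sense(): the state, without advancing time (a new reading comes with each control period).
- optics.read_camera(name): name is "scene" or "top"; returns (picture, depth): 400x640x3 uint8, red, green, blue; 400x640 float32, mm along the optical axis (not along the pixel's ray), 0 where there is no reading.
- optics.camera_params(name): a dict with "K" (3x3 intrinsics, pixels), "k1" (the pictures are not rectified: a ray, as slopes to the right and down, at radius r is drawn at 1 + k1 r^2 times it, then the intrinsics apply), "rvec" (rotation vector, rad) and "tvec" (3), from world to camera coordinates, as OpenCV has them. Camera axes: x right, y down, z forward; pixel columns grow to the right and rows downward; lengths in mm; the calibration is good to about 2 mm. A picture is of the moment at which its call begins. camera_params takes no time and is no camera call.
- manip.hand_in(): hands the job in, once; it reports no verdict.
The state is a dict: "time": time; "joints": joint angles; "qd": joint speeds; "effort": joint torques, N m; "eef_pos": TCP position; "ee_rot": TCP orientation; "wrist_force": force on the tool from outside, world axes, zero at the start; "torque": the same for the moment, N m; "finger_gap": finger opening in mm.
Only numpy, scipy, OpenCV 4.12 (cv2) and the standard library are available. Lean on these libraries where they do the work, as an engineer would, in place of code of your own. Each camera call takes 0.05 s, during which the arm holds its last target. There are 200 camera calls.

### The job

On the shop counter's hob, the tall milk pan has been left with its long handle sticking out past the side of the hob, where someone will catch it. Turn the pan where it stands, without lifting or tipping it, so that the end of its handle lies over the middle of the hob, clear of the neighbouring pans. Leave the milk pan sitting centrally on its own hot plate, leave the other pans and the jar where they are, and let go.

Things in the scene. Friction and masses are not known exactly. Their poses are not given: they have to be found in the camera images.
- milk_pan_centre (a point): Centre, half-way up, of the tall milk pan: bare aluminium, open, round, 130 mm across and 110 mm high, loose, 0.4 to 0.9 kg, standing on the far left plate of the hob (as seen by the robot, when the hob is square to it). z up; its x axis points from the pan's axis along the long handle. It is the only pan with a long handle. It turns on the plate with light friction (a few newtons at the handle); turned about its own axis it stays on the spot.
- handle_grip (a point): Middle of the milk pan's black handle, a straight level bar 100 mm long, 20 mm wide and 14 mm thick, from 75 to 175 mm from the pan's axis. This point is 125 mm from the axis, at the middle of the bar's thickness, 100 mm above the pan's underside (10 mm below its rim). Axes as the pan's: x outward along the handle, z up. The bar passes at least 35 mm above everything on the other plates, so it may swing over them.
- handle_end (a point): Outer end of the same handle, 175 mm from the pan's axis, at the middle of the bar's thickness. Axes as the pan's. At the start it points roughly to the robot's left, past the hob's edge.
- hob_middle (a point): Middle of the hob's top sheet, marked by a small flat black disc 24 mm across. The hob is a fixed brushed steel box, 440 mm (its x) by 480 mm (its y), its top sheet 55 mm above the counter, with black knobs on the side towards the robot. Four dark round plates, 156 mm across and 10 mm proud (plate tops 65 mm above the counter), lie at x = +-105 mm, y = +-120 mm from this point. Axes: hob's x away from the robot, y to the left, z up.
- milk_plate (a point): Centre of the top of the hot plate on which the milk pan stands (the far left one: x = +105, y = +120 mm from the hob's middle in the hob's axes), 160 mm from the hob's middle.
- casserole_centre (a point): Neighbour, leave alone: low round steel pot with a closed lid and small black knob, 164 mm across, 58 mm high to the knob's top, two small loop handles reaching 22 mm out. The point is on its axis, 25 mm above its underside. On one of the three other plates.
- frying_dish_centre (a point): Neighbour, leave alone: shallow dark steel open dish with sloping wall, 172 mm across the rim, 36 mm high, two small loop handles. The point is on its axis, 25 mm above its underside. On one of the three other plates.
- stew_pot_centre (a point): Neighbour, leave alone: low open aluminium pot, 150 mm across, 55 mm high, two small loop handles. The point is on its axis, 25 mm above its underside. On one of the three other plates.
- jar_centre (a point): Centre, half-way up, of a jar 70 mm across and 110 mm high, standing on the counter to the left of the hob. Leave alone.
Mind the look-alikes: they are no part of the job. What is shaped like the part that bears milk_pan_centre but blue is not meant.

How it is judged (in metres and radians):
At the end, for the whole second after the job is handed in: The end of the milk pan's handle is within 65 mm (in plan) of the hob's middle, the pan stands upright (within 0.08 rad) and at rest on its own plate, its axis within 25 mm of the plate's centre, and the three other pans and the jar are within 20 mm of where they started (horizontal distance between handle_end and hob_middle below 0.065 m and horizontal distance between milk_pan_centre and milk_plate below 0.025 m and angle between milk_pan_centre's own z axis and vertical below 0.08 rad and z of milk_pan_centre in the frame of milk_plate between 0.048 and 0.062 m and linear speed of milk_pan below 0.02 m/s and distance of each of casserole_centre, frying_dish_centre, stew_pot_centre, jar_centre from where it was at the start of the episode below 0.02 m); the robot touches nothing.
It fails at once if the milk pan is lifted more than 20 mm off its plate (z of milk_pan_centre in the frame of milk_plate above 0.075 m).
It fails at once if the milk pan is tipped by more than 0.2 rad (angle between milk_pan_centre's own z axis and vertical above 0.2 rad).
It fails at once if the milk pan slides more than 50 mm off the centre of its plate (horizontal distance between milk_pan_centre and milk_plate above 0.05 m).
It fails at once if another pan or the jar is shifted by more than 20 mm (distance of any of casserole_centre, frying_dish_centre, stew_pot_centre, jar_centre from where it was at the start of the episode above 0.02 m).
It also fails if it takes over 43 s, if anything falls off the work surface, if the arm or the gripper's body presses on something with over 40 N, if the wrist force passes 120 N, or if a joint passes its speed limit or range.

## Working session

There is one attempt and no reset: what is moved stays moved. The work goes in short steps, Python scripts to look and compute and a shell command to move; the robot and the scene stay as the last step left them, time stands still between calls to the robot, and variables do not carry over. Pictures are saved under pics/ and viewed, about 8 in all and at most 12, crops included, and the job is handed in when it is done.

```bash
mkdir -p pics; cat > h.py <<'E'
import numpy as np, cv2
from workcell import manip, optics
def grab(n):
    p,d=optics.read_camera(n); c=optics.camera_params(n); return p,d,c
def rays(uv,c):
    K=np.array(c["K"],float); k=c["k1"]
    dist=np.array([k,0,0,0,0],float)
    q=cv2.undistortPoints(np.array(uv,float).reshape(-1,1,2),K,dist).reshape(-1,2)
    R=cv2.Rodrigues(np.array(c["rvec"],float))[0]; t=np.array(c["tvec"],float).ravel()
    return q,R,t
def onplane(uv,z,c):
    q,R,t=rays(uv,c); D=np.c_[q,np.ones(len(q))]@R; C=-R.T@t
    s=(z-C[2])/D[:,2]; return C+D*s[:,None]
def cloud(uv,d,c):
    uv=np.array(uv); q,R,t=rays(uv,c); z=d[uv[:,1],uv[:,0]]
    return (np.c_[q,np.ones(len(q))]*z[:,None]-t)@R
E
python3 - <<'E'
from h import *
for n in("top","scene"):
    p,d,c=grab(n); cv2.imwrite(f"pics/{n}0.png",p[:,:,::-1]); np.savez(f"{n}0.npz",p=p,d=d); print(n,c)
print(manip.sense())
E
```

```text
top {'K': array([[456.61532846,   0.        , 317.60260814],
       [  0.        , 456.61532846, 192.12410727],
       [  0.        ,   0.        ,   1.        ]]), 'k1': 0.009321758309350846, 'rvec': array([ 2.15555507, -2.19459507,  0.11098415]), 'tvec': array([ 111.85915835,  428.57638364, 1110.58553867])}
scene {'K': array([[464.63887515,   0.        , 322.83415604],
       [  0.        , 464.63887515, 200.35026497],
       [  0.        ,   0.        ,   1.        ]]), 'k1': -0.013859523688242899, 'rvec': array([ 2.16348228,  1.33368942, -0.4487782 ]), 'tvec': array([-297.01937447, -198.37790682, 1494.65686484])}
{'time': 0.1, 'joints': array([ 1.17338244e+00,  4.91520736e-01,  1.55939330e+00,  1.02571258e-05,
        1.09171155e+00, -1.05586462e-01]), 'qd': array([-0.00048102, -0.00207785, -0.00176429, -0.00016927,  0.00083256,
        0.00054287]), 'effort': array([ 3.49224727e-03, -6.13628197e+01, -2.58608615e+01,  6.94485102e-02,
        4.69749235e-02, -5.45788055e-05]), 'eef_pos': array([179.69655169, 598.38083552, 214.10520801]), 'ee_rot': array([-1.68519003,  1.56976336, -1.9770222 ]), 'wrist_force': array([-0.60184117, -0.07781175,  0.81764171]), 'torque': array([0.00657314, 0.00222656, 0.00913083]), 'finger_gap': 94.95248100265573}
```

View pics/top0.png

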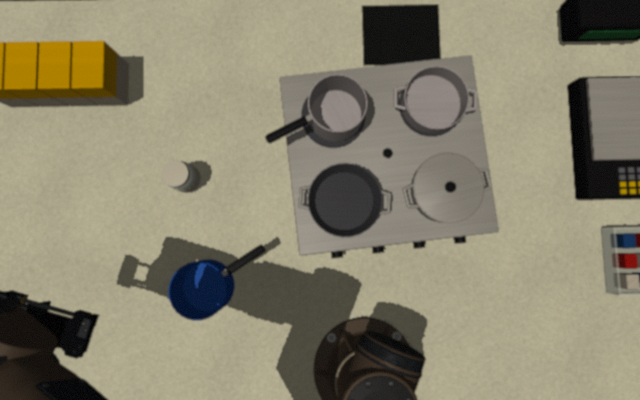

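View pics/scene0.png

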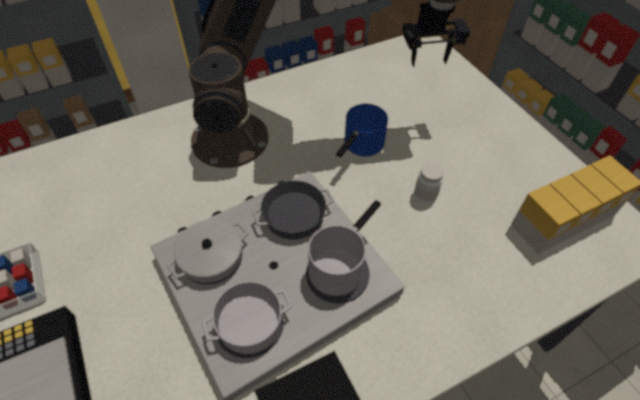

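The top view shows the milk pan rim at about (337,108), its handle running to (268,138), and the hob disc at (388,153). The blue decoy is at (202,290) and the jar at (182,176). The scene view agrees. Next I'll measure these.

```bash
cat > meas.py <<'E'
from h import *
def handle(p,d,c,verbose=True):
    # points by depth: bar top z~172, dark
    v,u=np.mgrid[40:250,230:520]; uv=np.c_[u.ravel(),v.ravel()]
    P=cloud(uv,d,c); g=p[uv[:,1],uv[:,0]].max(1); ok=d[uv[:,1],uv[:,0]]>0
    return uv,P,g,ok
def circ(P):
    A=np.c_[2*P[:,:2],np.ones(len(P))]; s=np.linalg.lstsq(A,(P[:,:2]**2).sum(1),rcond=None)[0]
    return s[:2],np.sqrt(s[2]+s[:2]@s[:2])
E
python3 - <<'E'
from meas import *
c=optics.camera_params("top"); f=np.load("top0.npz"); p,d=f["p"],f["d"]
uv,P,g,ok=handle(p,d,c)
# hob disc
m=(np.abs(uv-[388,153]).max(1)<10)&(g<70); mid=onplane([uv[m].mean(0)],55,c)[0]; print("mid",mid,m.sum(), "z",P[m&ok][:,2].mean())
# handle
m=ok&(g<60)&(uv[:,0]<315)&(uv[:,1]>110)&(uv[:,1]<150)
print("handle px",m.sum(),"z pct",np.percentile(P[m][:,2],[5,50,95]))
H=onplane(uv[m],172,c)[:,:2]; rect=cv2.minAreaRect(uv[m].astype(np.float32)); print("rect",rect)
mu=H.mean(0); w=np.linalg.svd(H-mu,full_matrices=False)[2][0]
s=(H-mu)@w; print("dir",w,np.degrees(np.arctan2(w[1],w[0])),"mean",mu,"ends",mu+w*s.min(),mu+w*s.max())
# rim from depth
m=ok&(P[:,2]>168)&(P[:,2]<182)&(np.abs(uv-[337,108]).max(1)<45)&(g>65)
cc,r=circ(P[m]); print("rim depth fit",cc,r,m.sum())
for _ in range(4):
    m2=m&(np.abs(np.linalg.norm(P[:,:2]-cc,axis=1)-r)<5); cc,r=circ(P[m2])
print(" ->",cc,r,m2.sum())
# hob top: rectangle of z 50..62 points & above
m=ok&(P[:,2]>45)&(P[:,2]<62)
print("hob rect",cv2.minAreaRect(P[m][:,:2].astype(np.float32)),m.sum())
# hob outline by colour-free corners: onplane of typed corners
print(onplane([(280,77),(471,56),(498,231),(302,254)],55,c).round(0))
E
```

```text
mid [520.37115964 -66.3144566   55.        ] 55 z 57.631440290726516
handle px 467 z pct [ 63.66175075 171.04713758 174.75162267]
rect ((289.77978515625, 126.49760437011719), (28.788026809692383, 47.40853500366211), 85.42607879638672)
dir [ 0.26363747 -0.96462183] -74.71399317161831 mean [555.41072874 155.32158545] ends [539.30036362 214.2677204 ] [566.7313165  113.90074308]
rim depth fit [607.88309401  63.27002374] 64.62569464751924 385
 -> [609.50581076  59.68104931] 63.171437275065585 355
hob rect ((512.7357177734375, -66.14715576171875), (458.1931457519531, 480.3270568847656), 5.664759635925293) 18444
[[ 713.  192.   55.]
 [ 758. -281.   55.]
 [ 327. -324.   55.]
 [ 281.  144.   55.]]
```

```bash
python3 - <<'E'
import cv2
p=cv2.imread("pics/top0.png")[40:190,240:440]; cv2.imwrite("pics/crop0.png",cv2.resize(p,None,fx=4,fy=4,interpolation=cv2.INTER_CUBIC))
E
```

```text
(no output)
```

View pics/crop0.png

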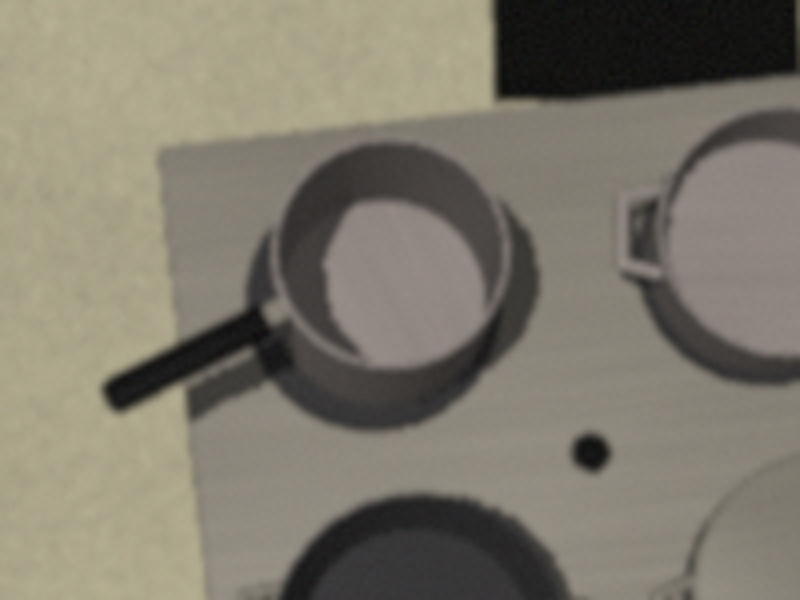

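```bash
python3 - <<'E'
from meas import *
c=optics.camera_params("top"); f=np.load("top0.npz"); p,d=f["p"],f["d"]
uv,P,g,ok=handle(p,d,c)
m=ok&(g<55)&(P[:,2]>160)&(uv[:,0]<309)&(uv[:,1]>110)&(uv[:,1]<150)
H=onplane(uv[m],172,c)[:,:2]; (q,sz,a)=cv2.minAreaRect(H.astype(np.float32)); print("rect",q,sz,a)
mu=H.mean(0); w=np.linalg.svd(H-mu,full_matrices=False)[2][0]; w*=np.sign(w[1]); s=(H-mu)@w
print(m.sum(),"dir",w,np.degrees(np.arctan2(w[1],w[0])),"mu",mu,"outer",mu+w*s.max(),"inner",mu+w*s.min(),"z",np.median(P[m][:,2]))
# rim outer outline from image (crop ellipse extremes)
e=lambda x,y:(240+(x-1.5)/4,40+(y-1.5)/4)
R=onplane([e(*k) for k in [(272,255),(511,255),(390,141),(385,370),(305,175),(480,175),(300,325),(480,335)]],175,c)
print("rim ray fit",circ(R))
print("crop ends",onplane([e(112,393),e(263,318)],172,c))
# scene view: handle and disc
c=optics.camera_params("scene"); f=np.load("scene0.npz"); p,d=f["p"],f["d"]
v,u=np.mgrid[195:232,350:385]; uv=np.c_[u.ravel(),v.ravel()]; g=p[uv[:,1],uv[:,0]].max(1); m=g<60
H=onplane(uv[m],165,c)[:,:2]; mu=H.mean(0); w=np.linalg.svd(H-mu,full_matrices=False)[2][0]; w*=np.sign(w[1]); s=(H-mu)@w
print("scene",m.sum(),np.degrees(np.arctan2(w[1],w[0])),mu,mu+w*s.max(),mu+w*s.min())
v,u=np.mgrid[258:273,266:282]; uv=np.c_[u.ravel(),v.ravel()]; g=p[uv[:,1],uv[:,0]].max(1); m=g<60
print("scene mid",onplane([uv[m].mean(0)],55,c))
print(cv2.Rodrigues(cv2.Rodrigues(np.zeros(3))[0])[0].ravel())
from scipy.spatial.transform import Rotation as T
print(T.from_euler("xyz",manip.sense()["ee_rot"]).as_matrix().round(3))
E
```

```text
rect (554.1206665039062, 169.2934112548828) (18.7737979888916, 96.10784149169922) 26.04331398010254
318 dir [-0.43817178  0.89889125] 115.98729185782007 mu [554.67749495 168.545114  ] outer [533.21980126 212.56468322] inner [575.33446938 126.16818713] z 172.17478717695087
rim ray fit (array([609.36044865,  57.80221572]), np.float64(64.62605396683438))
crop ends [[535.86416846 211.28670159 172.        ]
 [575.9152848  128.90311984 172.        ]]
scene 179 116.32498169069436 [555.62614096 169.43512368] [535.17092825 210.77771016] [575.06729144 130.14208596]
scene mid [[519.58083122 -67.95800886  55.        ]]
[0. 0. 0.]
[[-0.     0.288  0.958]
 [-0.001  0.958 -0.288]
 [-1.    -0.001 -0.   ]]
```

Both views agree: the handle points at 116.2°, the pan axis is at (609.7, 57.5), the grip point is at (554.5, 169.7) and the hob middle is at (520, -67). The plan is to grip the bar and turn it about +114° around the pan axis. Joint 6 ends near its limit but inside it. First, travel at the current height.

```bash
python3 -m handwheel '[[0,-0.303,0.483,0.9,0,0,1],[0,-0.303,0.483,0.9,0,0,1],[0,-0.303,0.483,0.9,0,0,1],[0,-0.303,0.483,0.9,0,0,1],[0,-0.303,0.483,0.9,0,0,1],[0,-0.303,0.483,0.9,0,0,1],[0,-0.303,0.483,0.9,0,0,1],[0,-0.303,0.483,0.9,0,0,1]]' 20
cat > st.py <<'E'
from h import *
import sys
from scipy.spatial.transform import Rotation as T
s=manip.sense(); R=T.from_euler("xyz",s["ee_rot"]).as_matrix(); p=s["eef_pos"]
print("t",s["time"],"p",p.round(1),"yaw",np.degrees(np.arctan2(R[1,1],R[0,1])).round(2),"down",R[:,0].round(3),"q",s["joints"].round(3),"F",s["wrist_force"].round(1),"gap",s["finger_gap"])
if len(sys.argv)>1:
    t=np.array([float(x) for x in sys.argv[1:4]]); print("shift",(R.T@(t-p)/1000).round(4))
E
python3 st.py 554.5 169.7 214.5
```

```text
time: 0.9
eef_pos: [444.1, 295.8, 214.6]
ee_rot: [-2.351, 1.571, 2.934]
wrist_force: [1.2, 0.4, 0.2]
finger_gap: 94.9
t 0.9 p [444.1 295.8 214.6] yaw 32.78 down [-0.  0. -1.] q [ 0.464  0.362  1.782  0.     0.998 -0.109] F [1.2 0.4 0.2] gap 94.90677852784778
shift [1.000e-04 2.450e-02 1.657e-01]
```

```bash
python3 -m handwheel '[[0,0.0245,0.1657,0.147,0,0,1],[0,0.0245,0.1657,0.147,0,0,1],[0,0.0245,0.1657,0.147,0,0,1],[0,0.0245,0.1657,0.147,0,0,1],[0,0.0245,0.1657,0.147,0,0,1],[0,0.0245,0.1657,0.147,0,0,1]]'
python3 st.py 554.5 169.7 148; python3 - <<'E'
from h import *
p,d,c=grab("scene"); q=p[130:330,250:450,::-1]; cv2.imwrite("pics/s1.png",cv2.resize(q,None,fx=3,fy=3))
E
```

```text
time: 1.5
eef_pos: [552.8, 172.0, 214.3]
ee_rot: [-2.195, 1.57, 2.974]
wrist_force: [0.6, 0.3, -0.4]
finger_gap: 95.1
t 1.5 p [552.8 172.  214.3] yaw 26.15 down [-0.001  0.    -1.   ] q [ 0.187  0.426  1.675  0.     1.042 -0.269] F [ 0.6  0.3 -0.4] gap 95.07174413734832
shift [0.0663 0.0006 0.0028]
```

View pics/s1.png

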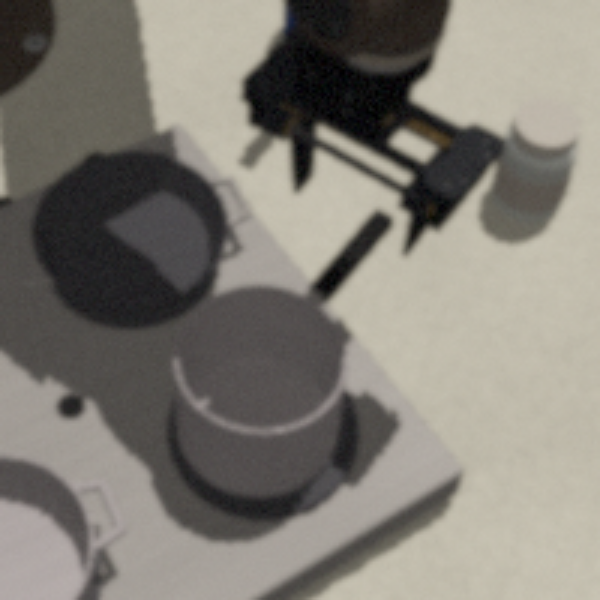

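The fingers at s1 (300,170) and (415,240) straddle the black bar at (350,255), clear of everything else. Descend and close.

```bash
python3 -m handwheel '[[0.035,0,0.002,0,0,0,1],[0.067,0,0.002,0,0,0,1],[0.067,0,0.002,0,0,0,1],[0.067,0,0.002,0,0,0,0.5],[0.067,0,0.002,0,0,0,0.35],[0.067,0,0.002,0,0,0,0.3],[0.067,0,0.002,0,0,0,0.25],[0.067,0,0.002,0,0,0,0.22]]' 20
python3 -m handwheel '[[0,0,0,0,0,0,0.2],[0,0,0,0,0,0,0.1],[0,0,0,0,0,0,0],[0,0,0,0,0,0,0],[0,0,0,0,0,0,0],[0,0,0,0,0,0,0],[0,0,0,0,0,0,0],[0,0,0,0,0,0,0]]' 20
python3 st.py; python3 - <<'E'
# arc rows: grip radius 125, tool x down, y=t at yaw th-90; rows relative to call start in tool axes
import numpy as np
for st in (5,):
  for k in range(1,9):
    b=np.radians(st*k); # handle dir in tool: y=(yaw th-90) tangential -> e_th=-y ; z = y rotated: radial sign
    # tool y at angle th-90; z=(sin,-cos)(yaw)-> angle th-180 => z=-e_r ; e_th=-y
    dr=125*(np.cos(b)-1); dt=125*np.sin(b)
    print(k,"y",round(-dt/1000,4),"z",round(-dr/1000,4),"rx",round(-st*k/45,3))
E
```

```text
time: 2.35
eef_pos: [554.5, 169.7, 148.3]
ee_rot: [1.353, 1.57, 0.239]
wrist_force: [-0.0, 0.1, 0.2]
finger_gap: 60.2
time: 3.15
eef_pos: [554.5, 169.8, 147.6]
ee_rot: [1.54, 1.57, 0.426]
wrist_force: [1.8, 0.6, -1.1]
finger_gap: 19.7
t 3.15 p [554.5 169.8 147.6] yaw 26.18 down [ 0.  0. -1.] q [ 0.183  0.503  1.746  0.     0.893 -0.274] F [ 1.8  0.6 -1.1] gap 19.682634661580362
1 y -0.0109 z 0.0005 rx -0.111
2 y -0.0217 z 0.0019 rx -0.222
3 y -0.0324 z 0.0043 rx -0.333
4 y -0.0428 z 0.0075 rx -0.444
5 y -0.0528 z 0.0117 rx -0.556
6 y -0.0625 z 0.0167 rx -0.667
7 y -0.0717 z 0.0226 rx -0.778
8 y -0.0803 z 0.0292 rx -0.889
```

The gap is 19.7 mm, so the bar is gripped. First 40° of the arc:

```bash
python3 -m handwheel '[[0,-0.0109,0.0005,-0.111,0,0,0],[0,-0.0217,0.0019,-0.222,0,0,0],[0,-0.0324,0.0043,-0.333,0,0,0],[0,-0.0428,0.0075,-0.444,0,0,0],[0,-0.0528,0.0117,-0.556,0,0,0],[0,-0.0625,0.0167,-0.667,0,0,0],[0,-0.0717,0.0226,-0.778,0,0,0],[0,-0.0803,0.0292,-0.889,0,0,0]]' 20
python3 st.py; python3 - <<'E'
from h import *
p,d,c=grab("scene"); q=p[130:330,230:430,::-1]; cv2.imwrite("pics/s2.png",cv2.resize(q,None,fx=3,fy=3))
import math; a=math.radians(156.2); print("expect",609.7+125*math.cos(a),57.5+125*math.sin(a))
E
```

```text
time: 3.95
eef_pos: [494.6, 107.7, 147.6]
ee_rot: [-2.964, 1.57, 2.906]
wrist_force: [0.0, -1.2, -0.9]
finger_gap: 19.9
t 3.95 p [494.6 107.7 147.6] yaw 66.34 down [-0.001  0.    -1.   ] q [ 0.084  0.411  1.922  0.     0.809 -1.074] F [ 0.  -1.2 -0.9] gap 19.87848201752004
expect 495.33004151877196 107.94316204404876
```

View pics/s2.png

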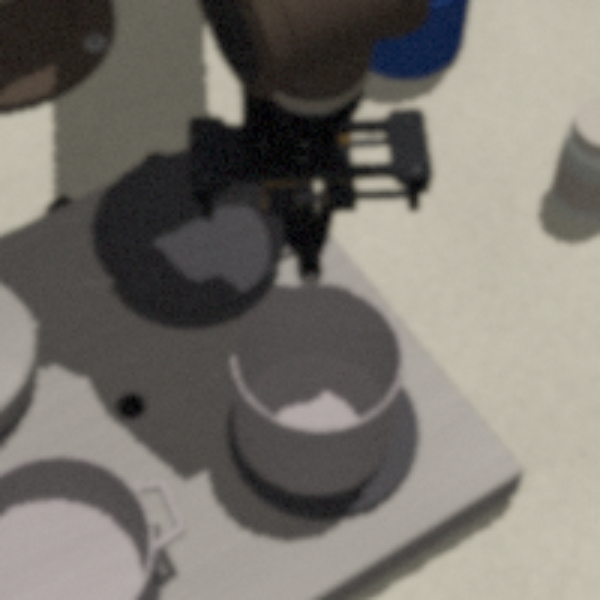

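At s2 (310,260) the gripper holds the handle over the edge of the frying dish. The pan at (315,400) hasn't moved on its plate, and forces are tiny. Continue 40°, then 34°.

```bash
python3 -m handwheel '[[0,-0.0109,0.0005,-0.111,0,0,0],[0,-0.0217,0.0019,-0.222,0,0,0],[0,-0.0324,0.0043,-0.333,0,0,0],[0,-0.0428,0.0075,-0.444,0,0,0],[0,-0.0528,0.0117,-0.556,0,0,0],[0,-0.0625,0.0167,-0.667,0,0,0],[0,-0.0717,0.0226,-0.778,0,0,0],[0,-0.0803,0.0292,-0.889,0,0,0]]' 20
python3 st.py; python3 -c "
import math; a=math.radians(196.2); print('expect',609.7+125*math.cos(a),57.5+125*math.sin(a))"
```

```text
time: 4.8
eef_pos: [489.7, 22.4, 147.6]
ee_rot: [0.156, 1.571, 0.439]
wrist_force: [1.9, -1.0, -2.7]
finger_gap: 20.0
t 4.8 p [489.7  22.4 147.6] yaw 106.22 down [ 0.  0. -1.] q [-0.089  0.391  1.959  0.     0.791 -1.943] F [ 1.9 -1.  -2.7] gap 20.04217002305369
expect 489.6632892903822 22.626111745096388
```

```bash
python3 -m handwheel '[[0,-0.0109,0.0005,-0.111,0,0,0],[0,-0.0217,0.0019,-0.222,0,0,0],[0,-0.0324,0.0043,-0.333,0,0,0],[0,-0.0428,0.0075,-0.444,0,0,0],[0,-0.0528,0.0117,-0.556,0,0,0],[0,-0.0625,0.0167,-0.667,0,0,0],[0,-0.0717,0.0226,-0.778,0,0,0],[0,-0.0717,0.0226,-0.778,0,0,0]]' 20
python3 st.py;  python3 - <<'E'
from h import *
p,d,c=grab("top"); q=p[50:250,270:510,::-1]; cv2.imwrite("pics/t3.png",cv2.resize(q,None,fx=3,fy=3))
p,d,c=grab("scene"); q=p[130:380,140:440,::-1]; cv2.imwrite("pics/s3.png",cv2.resize(q,None,fx=2,fy=2))
E
```

```text
time: 5.6
eef_pos: [531.8, -40.3, 147.6]
ee_rot: [-1.067, 1.57, -0.174]
wrist_force: [0.7, -0.0, 2.5]
finger_gap: 19.9
t 5.6 p [531.8 -40.3 147.6] yaw 141.13 down [ 0. -0. -1.] q [-0.199  0.445  1.859  0.     0.838 -2.663] F [ 0.7 -0.   2.5] gap 19.857966872459755
```

View pics/s3.png

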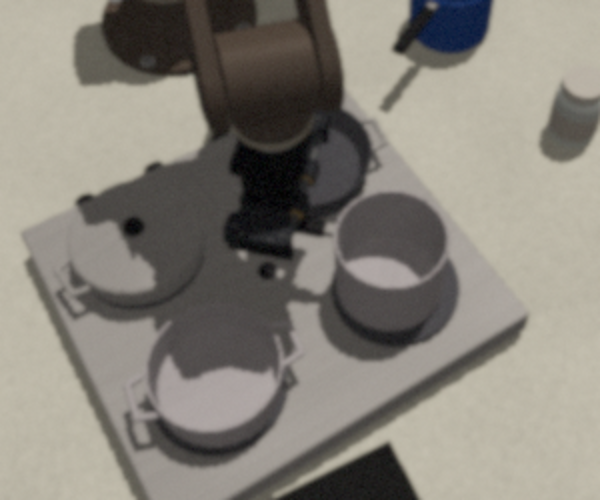

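The pan at s3 (390,255) stands upright on its plate with the handle gripped at about (320,225), pointing at the disc (268,270). Joint 6 is close to its limit, so no more turning. Open, then lift straight up.

```bash
python3 -m handwheel '[[0,0,0,0,0,0,0.3],[0,0,0,0,0,0,0.5],[0,0,0,0,0,0,0.6],[0,0,0,0,0,0,0.6],[0,0,0,0,0,0,0.6],[0,0,0,0,0,0,0.6]]' 20
python3 st.py
python3 -m handwheel '[[-0.02,0,0,0,0,0,0.6],[-0.05,0,0,0,0,0,0.6],[-0.09,0,0,0,0,0,0.6],[-0.13,0,0,0,0,0,0.6],[-0.13,0,0,0,0,0,0.6]]'
python3 st.py 400 -250 280
```

```text
time: 6.3
eef_pos: [531.1, -39.7, 147.6]
ee_rot: [0.615, 1.571, 1.508]
wrist_force: [1.2, 0.5, -0.2]
finger_gap: 56.2
t 6.3 p [531.1 -39.7 147.6] yaw 141.18 down [ 0.  0. -1.] q [-0.199  0.444  1.86   0.     0.837 -2.663] F [ 1.2  0.5 -0.2] gap 56.23820795289743
time: 6.8
eef_pos: [532.7, -40.0, 282.5]
ee_rot: [-1.081, 1.563, -0.188]
wrist_force: [-0.3, -0.2, -0.6]
finger_gap: 57.4
t 6.8 p [532.7 -40.  282.5] yaw 141.18 down [ 0.008 -0.002 -1.   ] q [-0.199  0.292  1.692  0.     1.15  -2.663] F [-0.3 -0.2 -0.6] gap 57.360305137143264
shift [ 0.0017 -0.0283 -0.2468]
```

```bash
python3 -m handwheel '[[-0.01,0,0,0.18,0,0,0.6],[-0.01,0,0,0.36,0,0,0.6],[-0.01,-0.028,-0.247,0.9,0,0,0.6],[-0.01,-0.028,-0.247,0.9,0,0,0.6],[-0.01,-0.028,-0.247,0.9,0,0,0.6],[-0.01,-0.028,-0.247,0.9,0,0,0.6],[-0.01,-0.028,-0.247,0.9,0,0,0.6],[-0.01,-0.028,-0.247,0.9,0,0,0.6]]'
python3 st.py; python3 - <<'E'
from meas import *
p,d,c=grab("top"); q=p[50:250,270:510,::-1]; cv2.imwrite("pics/t4.png",cv2.resize(q,None,fx=3,fy=3))
np.savez("top4.npz",p=p,d=d)
uv,P,g,ok=handle(p,d,c)
m=ok&(g<60)&(P[:,2]>155)&(P[:,2]<185)&(np.linalg.norm(P[:,:2]-[609.7,57.5],axis=1)<200)
H=onplane(uv[m],172,c)[:,:2]; mu=H.mean(0); w=np.linalg.svd(H-mu,full_matrices=False)[2][0]; w*=-np.sign(w[1]); s=(H-mu)@w
print(m.sum(),np.degrees(np.arctan2(w[1],w[0]))%360,"outer",mu+w*s.max(),"inner",mu+w*s.min(),"axis",mu-125*w, "d end-mid",np.linalg.norm(mu+w*s.max()-[520,-67]))
m=ok&(P[:,2]>168)&(P[:,2]<182)&(np.abs(uv-[337,108]).max(1)<45)&(g>65)
cc,r=circ(P[m])
for _ in range(5):
    m2=m&(np.abs(np.linalg.norm(P[:,:2]-cc,axis=1)-r)<5); cc,r=circ(P[m2])
print("rim",cc,r,"plate",[613,62.6],"rim z",np.median(P[m2][:,2]))
b=np.load("top0.npz")["p"]; D=cv2.absdiff(b,p).max(2); print("diff px around stew",(D[60:140,392:480]>60).sum())
E
```

```text
time: 7.6
eef_pos: [395.5, -253.4, 286.9]
ee_rot: [3.094, 1.57, -3.008]
wrist_force: [0.7, 0.1, -1.1]
finger_gap: 57.2
t 7.6 p [ 395.5 -253.4  286.9] yaw 100.38 down [-0.001 -0.    -1.   ] q [-7.100e-01  1.920e-01  1.819e+00 -1.000e-03  1.132e+00 -2.462e+00] F [ 0.7  0.1 -1.1] gap 57.227995029165044
351 230.85283709459242 outer [498.36157153 -77.63065852] inner [559.72511831  -2.24969457] axis [607.51375964  56.45541683] d end-mid 24.108763697895576
rim [608.01804684  57.52779032] 63.19047177724597 plate [613, 62.6] rim z 174.51529481540854
diff px around stew 0
```

View pics/t4.png

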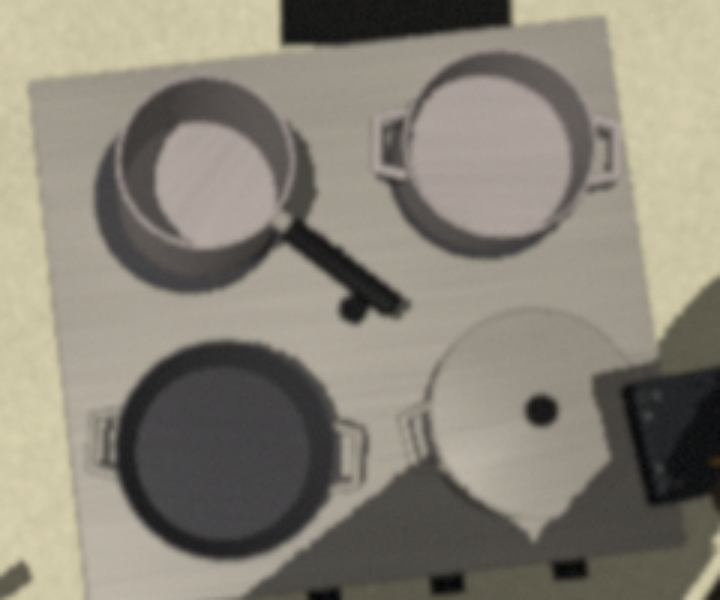

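At t4, the handle end (405,305) lies next to the disc (353,308), much of that offset being parallax. The pan is on its plate and the neighbours haven't moved. Handing in.

```bash
python3 -c "
from workcell import manip; print(manip.hand_in(), manip.sense()['time'])"
```

```text
the job is handed in; nothing more can be done
the job is handed in; nothing more can be done
```

I gripped the milk pan's handle, turned the pan about 115° around its own axis over the frying dish side, let go, lifted clear and handed the job in at about 8 s.

Last checks, from the top camera:

| Check | Measured | Limit |
|---|---|---|
| Handle end to hob middle | 24 mm | 65 mm |
| Pan axis to plate centre | about 7 mm | 25 mm |
| Rim height | 174.5 mm (175 expected), so flat on its plate | – |
| Wrist force read between moves | under 4 N | 120 N |

- **Other pans and jar:** The stew pot area showed no change from the first picture. The frying dish and casserole look unmoved, and so did the jar in the pictures taken during the turn, but I judged these three by eye only.
- **Close margin:** Joint 6 reached -2.663 rad against its ±2.69 range. I had estimated -2.54, and it stayed inside the limit.
- **Failed checks:** None failed. The two ways of locating the pan axis agreed to within 2 mm.

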